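# Break the lid stay and close the big tool chest

### The job

Close the larger of the two open plywood tool chests. Its lid is held up by a locked folding steel stay, so first press the knob at the stay's knee down from above until the stay breaks, then lower the lid gently, without slamming it, until it is fully shut. Leave the smaller chest as it is, with its lid open.

Things in the scene. Friction and masses are not known exactly. Their poses are not given: they have to be found in the camera images.
- chest: Larger plywood chest, fixed: 220 mm deep (x), 220 wide (y), 120 high to the rim, walls 9. Origin: centre of its underside; x runs from its front to its hinge side, y to its left, z up. Lid: flat panel 220 x 220 x 9, no handle, hinged on the line x = 110, z = 120; shut, it lies at z 120 to 129; open, its free edge is at z = 338. Folding stay at the right (-y) wall, lower pivot at x = -55, z = 108.
- chest_knob (a point): Centre of the steel knob at the knee of its stay: cylinder, 22 mm diameter, 34 long, along the chest's y. Locked, it is at x 12, y -70, z 160 in the chest's frame, and the lid cannot be lowered. Pressed down (under 15 N) it moves on an 85 mm arc about the lower pivot; 20 mm down the stay is broken, 30 is a good stroke. It stays where left, then folds into the chest with the lid.
- chest_lid (a joint): Larger chest's lid angle, rad: 0 shut, 1.57 upright, 1.69 at the start, leaning back a little; about 1.6 after a 30 mm press of the knob. Stiff hinge: with the stay broken the lid stays about where it is left and must be pushed all the way down, with a few newtons on its outer face (away from the robot when open, on top when shut).
- case_lid (a joint): Smaller chest's lid angle, rad: 1.68 at the start, to be left open. That chest is of the same make, 170 mm deep, 130 wide, 90 high, free edge of its lid at z = 259 when open, with a smaller stay of its own; it stands beside the larger one, on either side.
There are look-alikes about, which are no part of the job. What is shaped like the part that bears case_lid but purple is not meant.

How it is judged:
On the way:
1. the larger chest's stay is broken: its knee knob is pressed at least 18 mm below its locked height with the lid still well up (more than 1.1 rad) (z of chest_knob in the frame of chest below 0.142 m and value of joint chest_lid above 1.1 rad), for 0.1 s.
At the end, for the whole second after the job is handed in: The larger chest's lid is shut (within 0.06 rad, 13 mm at the front edge) and at rest; the smaller chest's lid is still open (above 1.6 rad) (value of joint chest_lid below 0.06 rad and velocity of joint chest_lid between -0.05 and 0.05 rad/s and value of joint case_lid above 1.6 rad); the robot touches nothing.
It fails at once if the larger chest's lid is slammed (turns shut faster than 2.5 rad/s) (velocity of joint chest_lid below -2.5 rad/s).
It fails at once if the smaller chest's lid is lowered (below 1.6 rad) (value of joint case_lid below 1.6 rad).
It also fails if it takes over 58 s, if anything falls off the work surface, if the arm or the gripper's body presses on something with over 40 N, if the wrist force passes 120 N, or if a joint passes its speed limit or range.

### The arm

A 6-joint arm with a two-finger parallel gripper is mounted at the origin on the work surface. World frame = base frame: x ahead of the robot, y to its left, z up, the work surface at z = 0. Lengths are in m, angles in rad, forces in N, time in s.
With the tool pointing down it reaches from about 0.35 to 0.975 m from the base axis. Payload 4.9 kg.
Tool frame: the origin (TCP) lies at the very end of the fingers, on their centre line; the grasp point (between the pads) lies 19 mm behind it; z points along the fingers, y is the line along which they close (so a half turn about z gives the same grasp; the last joint's range is limited). The gripper opens to 85 mm and grips with 20 to 120 N. Pads are 22 mm wide; open, the fingers measure 114 mm over their backs; the gripper's body (76 mm by 85 mm) begins 54 mm behind the grasp point. The pads swing forward as they close: fully open they stand 13 mm farther back than shut.
Start: joints at [1.157, 0.053, 1.613, -0, 1.476, -0.119], TCP at [0.182, 0.598, 0.231] pointing down, gripper open.
Joint ranges: [-3.01, 3.01], [-1.01, 2.22], [0.06, 2.58], [-1.02, 4.17], [0.09, 2.62], [-3.14, 3.14]. Speed limits (rad/s): [2.57, 2.57, 3.14, 3.14, 3.14, 3.14].

### API

Orientations are given as a unit quaternion [w, x, y, z].
In Python, from plant import state, optics, ticket, nets gives the robot as it stands. The module is installed in compiled form; this text tells all that it offers.
- The arm moves only by the shell command python3 -m inch 'ROWS' [OPENING]. ROWS is JSON, a list of rows, each an object of numbers: "dx", "dy", "dz": the shift along the tool's x, y, z as a fraction of full scale; "rx", "ry", "rz": the turn, a rotation vector about the tool's x, y, z as a fraction of full scale. In form: [{"dx": .., "dy": .., "dz": .., "rx": .., "ry": .., "rz": ..}, ...]. A call has 1 to 5 rows; each row is the pose to reach, as a shift and turn from the pose commanded when the call began, along the tool's axes at that moment; what a row does not reach only later rows make up. Full scale, the value 1, is 0.8 m for a shift and 1.5 rad for a turn. A row lasts 1/10 s, in which the tool goes at most 50 mm and 8.59 degrees, less where a joint would pass 70% of its speed; a pose out of reach is approached as far as the arm can. A call with a number of a shift or a turn outside -1 to 1 is refused whole. A call with a gripper value outside its range is refused whole. OPENING is the opening, from -1 (shut) to 1 (fully open), set as the call begins (- or left out, the last holds). The fingers move at their own pace and stop on an object; the grip force is fixed at half the most. Time passes only in rows, so rows that repeat a pose let the fingers close. It gives the time, the measured TCP pose, the force, the opening and the grip force at its end, in the units of the state.
- state(): the state, without advancing time (a new reading comes with each control period).
- optics.grab_frame(name): name is "scene" or "top" or "wrist"; returns the picture (480x640x3 uint8, red, green, blue); there is no depth.
- optics.camera_info(name): a dict with "fx", "fy", "cx", "cy" (pixels), "R" (3x3) and "t" (3): a world point X has camera coordinates R X + t. Camera axes: x right, y down, z forward; pixel columns grow to the right and rows downward; lengths in m; the calibration is good to about 2 mm. A picture is of the moment at which its call begins: read the wrist's pose just before it. camera_info takes no time and is no camera call; for the wrist camera it gives the pose at the moment of the call.
- ticket.job_done(): hands the job in; it is judged then, once.
Trained networks look in the newest picture that a camera, given by its name, has taken for a name from the list of things; names that differ only in an ending like _2 or _b are one class to them, and where a whole thing is asked for, a point or a joint stands for the part that bears it (a point fixed in the world has none). Each returns a list of dicts, best first, with "confidence" (0 to 1); they miss things now and then, are a little off and sometimes report something else, mostly with a low value. They report only what shows in the picture. A call takes as long as a camera call. They do not tell look-alikes from the thing itself.
- nets.boxes_of(camera, name): "bbox" ([centre column, centre row, width, height] in pixels, round what is visible of it).
- nets.outline_of(camera, name): "pixels" (480x640 bool, what is visible of it) and "bbox" ([centre column, centre row, width, height] in pixels, round what is visible of it).
The state is a dict: "time": time; "joint_pos": joint angles; "joint_vel": joint speeds; "joint_efforts": joint torques, N m; "tool_pos": TCP position; "tool_rot": TCP orientation; "contact_force": force on the tool from outside, world axes, zero at the start; "ft_torque": the same for the moment, N m; "gripper_width": opening from 0.0 (shut) to 1.0 (fully open); "grasp_force": force on a finger pad.
Only numpy, scipy, OpenCV 4.12 (cv2) and the standard library are available. Lean on these libraries where they do the work, as an engineer would, in place of code of your own. Each camera call takes 0.05 s, during which the arm holds its last target. There are 200 camera calls.

## Working session

There is one attempt and no reset: what is moved stays moved. The work goes in short steps, Python scripts to look and compute and a shell command to move; the robot and the scene stay as the last step left them, time stands still between calls to the robot, and variables do not carry over. Pictures are saved under pics/ and viewed, at most 10 in all, crops included, and the job is handed in when it is done.

```bash
mkdir -p pics; python3 - <<'E'
from plant import state, optics, ticket, nets
import cv2,numpy as np
s=state();print(s)
ims=[]
for c in("scene","top"):
    im=optics.grab_frame(c);cv2.imwrite(f"pics/{c}0.png",im[:,:,::-1])
    i=optics.camera_info(c);print(c,i)
    for n in("chest","chest_knob","chest_lid","case_lid"):
        for r in nets.boxes_of(c,n)[:4]:print(n,np.round(r["bbox"]),round(r["confidence"],2))
E
```

```text
{'time': 0.0, 'joint_pos': array([ 1.15703651e+00,  5.33456655e-02,  1.61424844e+00, -9.96833726e-06,
        1.47598054e+00, -1.19001335e-01]), 'joint_vel': array([-0.00063309, -0.00034359,  0.00135583,  0.00038951, -0.00057497,
       -0.00088633]), 'joint_efforts': array([-6.35171250e-05, -3.93685949e+01, -3.70175779e+01, -3.72982925e-06,
        6.91266774e-03,  1.29216360e-05]), 'tool_pos': array([0.18132879, 0.59749259, 0.23009716]), 'tool_rot': array([-2.56084145e-04,  1.46845746e-01,  9.89158908e-01, -9.57347012e-04]), 'contact_force': array([0.17981529, 0.27599858, 0.1491263 ]), 'ft_torque': array([-0.04232726,  0.01924076, -0.00567437]), 'grasp_force': 0.0, 'gripper_width': 0.9980597581322034}
scene {'fx': 616.253697575956, 'fy': 616.253697575956, 'cx': 311.0474099110404, 'cy': 238.49001677188718, 'R': array([[-0.89092633,  0.45393473, -0.01391167],
       [ 0.40527018,  0.78084298, -0.47543698],
       [-0.20495453, -0.42921731, -0.87963978]]), 't': array([ 0.34898439, -0.16989446,  1.61769216])}
chest [226. 189. 165. 136.] 0.66
chest_knob [205. 152.  59.  19.] 0.82
chest_lid [189. 174.  89. 112.] 0.63
case_lid [409. 275.  24.  84.] 0.91
case_lid [300. 381.  28.  88.] 0.73
case_lid [244. 282.  34.  87.] 0.71
top {'fx': 439.87133018187996, 'fy': 439.87133018187996, 'cx': 318.7055073254422, 'cy': 243.71339444546317, 'R': array([[ 0.08185308, -0.99664221,  0.00209404],
       [-0.97495146, -0.08050727, -0.20733601],
       [ 0.2068084 ,  0.01492951, -0.97826755]]), 't': array([0.02350868, 0.45148032, 0.819473  ])}
chest [452. 182. 169. 228.] 0.96
chest_knob [488. 190.  23. 114.] 0.71
chest_lid [457. 121. 168. 104.] 0.9
case_lid [180. 306. 103.  44.] 0.8
case_lid [290. 132.  79.  80.] 0.77
case_lid [154. 126.  85.  94.] 0.62
```

View pics/scene0.png

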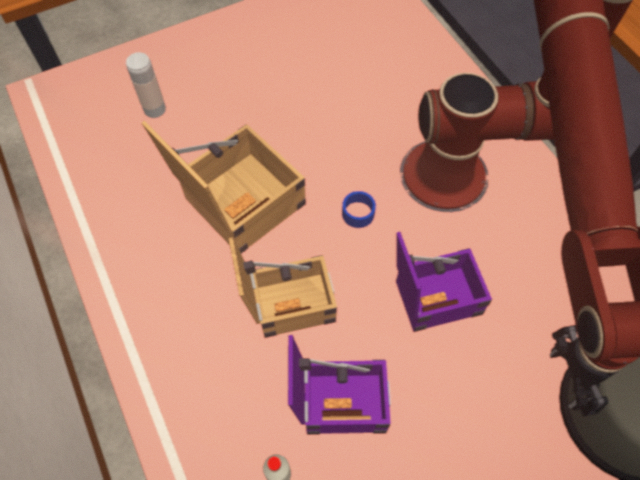

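View pics/top0.png

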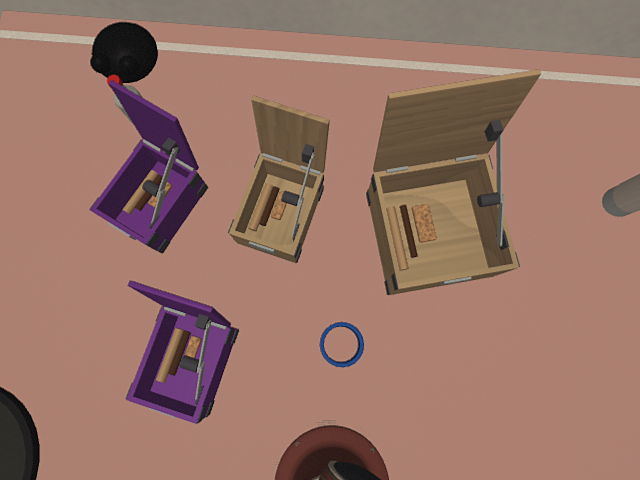

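Larger chest is plywood: top (452,182), scene (226,189), knob about top (488,200). Candidates: small plywood chest, top (280,185), scene (285,290), which is the one to leave; purple look-alikes, top (150,180) and (185,360). I choose the right-hand large plywood one and check it in a close crop.

```bash
python3 - <<'E'
import cv2
im=cv2.imread("pics/top0.png")[60:310,350:560]
cv2.imwrite("pics/c1.png",cv2.resize(im,None,fx=2.4,fy=2.4,interpolation=cv2.INTER_CUBIC))
E
```

```text
(no output)
```

View pics/c1.png

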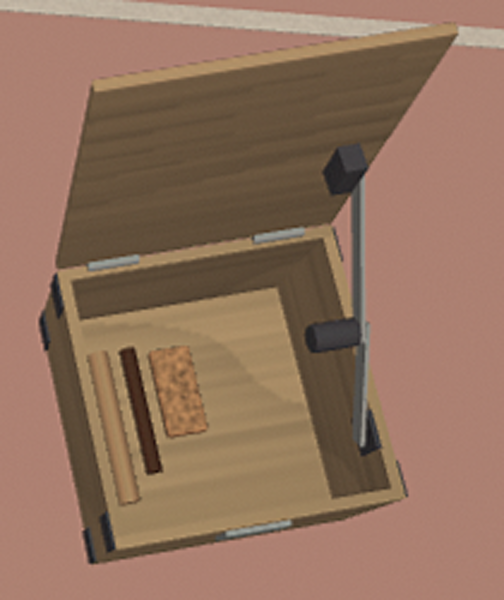

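Crop: plywood chest with rim corners at about top (397,289), (518,267), (374,172), (489,155); knob at (489,200). Now I fit its pose, and roughly the small one's.

```bash
cat > h.py <<'E'
import numpy as np
from scipy.spatial.transform import Rotation as Ro
def proj(i,X):
    c=np.asarray(X)@np.array(i["R"]).T+i["t"]
    return np.c_[i["fx"]*c[:,0]/c[:,2]+i["cx"],i["fy"]*c[:,1]/c[:,2]+i["cy"]]
def w(p,X):
    c,s=np.cos(p[2]),np.sin(p[2]);X=np.atleast_2d(X)
    return np.c_[p[0]+c*X[:,0]-s*X[:,1],p[1]+s*X[:,0]+c*X[:,1],X[:,2]]
E
python3 - <<'E'
from h import *
from plant import optics,state
from scipy.optimize import least_squares
i=optics.camera_info("top")
P=np.array([[-.11,.11,.12],[-.11,-.11,.12],[.11,.11,.12],[.11,-.11,.12],[.012,-.07,.160]])
U=np.array([[397.1,289.2],[518.3,267.1],[374.2,172.5],[488.8,155],[488.8,199.6]])
f=lambda p:(proj(i,w(p,P))-U).ravel()
r=least_squares(f,[.5,-.3,0],loss="soft_l1");print(r.x,f(r.x).reshape(-1,2).round(1))
p=r.x
print("knob",w(p,P[4]), "corners",w(p,P[:4]).round(3))
# second view check
j=optics.camera_info("scene");print(proj(j,w(p,P)).round())
# small chest hinge line at approx px (258,155),(325,172) z=.09
R=np.array(i["R"]);C=-R.T@i["t"]
for uv,z in(((258,155),.09),((325,172),.09),((254,97),.259),((328,122),.259)):
    d=R.T@[(uv[0]-i["cx"])/i["fx"],(uv[1]-i["cy"])/i["fy"],1];print("small",(C+d*(z-C[2])/d[2]).round(3))
s=state();q=s["tool_rot"];print(Ro.from_quat(np.r_[q[1:],q[0]]).as_matrix().round(3))
E
```

```text
[ 0.49718017 -0.16570291  0.24759774] [[ 0.5 -0.7]
 [ 0.3  1.1]
 [-0.3 -0.2]
 [-0.3 -0.8]
 [-0.2  0.6]]
knob [[ 0.52596952 -0.23062728  0.16      ]] corners [[ 0.364 -0.086  0.12 ]
 [ 0.417 -0.299  0.12 ]
 [ 0.577 -0.032  0.12 ]
 [ 0.631 -0.245  0.12 ]]
[[305. 177.]
 [247. 123.]
 [232. 231.]
 [176. 171.]
 [216. 149.]]
small [0.606 0.193 0.09 ]
small [0.582 0.059 0.09 ]
small [0.633 0.179 0.259]
small [0.599 0.059 0.259]
[[-0.957  0.291 -0.   ]
 [ 0.291  0.957 -0.   ]
 [ 0.    -0.    -1.   ]]
```

```bash
cat > to.py <<'E'
# usage: to.py x y z [x y z ...] in chest frame (mm); prints rows (tool down, tool y along chest x)
import sys
from h import *
from plant import state
p=[.4972,-.1657,.2476]
s=state();q=s["tool_rot"];M=Ro.from_quat(np.r_[q[1:],q[0]])
a=p[2]+np.pi/2
T=Ro.from_matrix(np.c_[[np.cos(a),np.sin(a),0],[np.sin(a),-np.cos(a),0],[0,0,-1]])
c=w([0,0,-p[2]],s["tool_pos"]-[p[0],p[1],0])[0]
print("t",round(s["time"],2),"chest-frame tcp mm",(c*1000).round(1),"F",s["contact_force"].round(1),"rot",((M.inv()*T).as_rotvec()/1.5).round(3))
for X in np.array(sys.argv[1:],float).reshape(-1,3)/1000:
    print((M.inv().apply(w(p,X)[0]-s["tool_pos"])/.8).round(4))
E
python3 -m inch '[{"dz":-0.27},{"dz":-0.27},{"dz":-0.27},{"dz":-0.27},{"dz":-0.27}]' -1; python3 to.py 14 -66 446
```

```text
t 0.5 chest-frame tcp mm [-118.8  817.7  231.3] F [ 0.9 -0.4  0. ] rot [-0.     0.     0.686]
[-0.7124 -0.8604 -0.2684]validation failed for argument at $[0]...
```

```bash

python3 -m inch '[{"dx":0,"dy":0,"dz":-0.27,"rx":0,"ry":0,"rz":0},{"dx":0,"dy":0,"dz":-0.27,"rx":0,"ry":0,"rz":0},{"dx":0,"dy":0,"dz":-0.27,"rx":0,"ry":0,"rz":0},{"dx":0,"dy":0,"dz":-0.27,"rx":0,"ry":0,"rz":0},{"dx":0,"dy":0,"dz":-0.27,"rx":0,"ry":0,"rz":0}]' -1; python3 to.py 14 -66 446
```

```text
time: 1.0
tool_pos: [0.1819, 0.5988, 0.4555]
tool_rot: [0.001, 0.147, 0.989, 0.005]
contact_force: [-0.1, 0.4, 0.8]
gripper_width: 0.14
grasp_force: 0.0
t 1.0 chest-frame tcp mm [-118.3  818.4  455.5] F [-0.1  0.4  0.8] rot [ 0.007 -0.003  0.686]
[-0.7123 -0.8616  0.0032]
```

```bash

python3 -m inch '[{"dx":-0.71,"dy":-0.86,"dz":0,"rx":0,"ry":0,"rz":0.686},{"dx":-0.71,"dy":-0.86,"dz":0,"rx":0,"ry":0,"rz":0.686},{"dx":-0.71,"dy":-0.86,"dz":0,"rx":0,"ry":0,"rz":0.686},{"dx":-0.71,"dy":-0.86,"dz":0,"rx":0,"ry":0,"rz":0.686},{"dx":-0.71,"dy":-0.86,"dz":0,"rx":0,"ry":0,"rz":0.686}]' -1; python3 to.py 14 -66 446
```

```text
time: 1.5
tool_pos: [0.278, 0.3655, 0.4466]
tool_rot: [0.0, 0.501, 0.865, -0.0]
contact_force: [0.3, 0.1, 0.7]
gripper_width: 0.001
grasp_force: 0.0
t 1.5 chest-frame tcp mm [-82.3 568.7 446.6] F [0.3 0.1 0.7] rot [-0.     0.     0.182]
[-0.7965 -0.098   0.0011]
```

```bash

python3 -m inch '[{"dx":-0.796,"dy":-0.098,"dz":0,"rx":0,"ry":0,"rz":0.182},{"dx":-0.796,"dy":-0.098,"dz":0,"rx":0,"ry":0,"rz":0.182},{"dx":-0.796,"dy":-0.098,"dz":0,"rx":0,"ry":0,"rz":0.182},{"dx":-0.796,"dy":-0.098,"dz":0,"rx":0,"ry":0,"rz":0.182},{"dx":-0.796,"dy":-0.098,"dz":0,"rx":0,"ry":0,"rz":0.182}]' -1; python3 to.py 14 -66 446
```

```text
time: 2.0
tool_pos: [0.3762, 0.1355, 0.4469]
tool_rot: [0.0, 0.612, 0.791, 0.0]
contact_force: [1.2, 0.1, 0.7]
gripper_width: -0.001
grasp_force: 0.0
t 2.0 chest-frame tcp mm [-43.5 321.7 446.9] F [1.2 0.1 0.7] rot [ 0.    -0.     0.004]
[-0.485   0.0692  0.0012]
```

```bash

python3 -m inch '[{"dx":-0.485,"dy":0.069,"dz":0,"rx":0,"ry":0,"rz":0.004},{"dx":-0.485,"dy":0.069,"dz":0,"rx":0,"ry":0,"rz":0.004},{"dx":-0.485,"dy":0.069,"dz":0,"rx":0,"ry":0,"rz":0.004},{"dx":-0.485,"dy":0.069,"dz":0,"rx":0,"ry":0,"rz":0.004},{"dx":-0.485,"dy":0.069,"dz":0,"rx":0,"ry":0,"rz":0.004}]' -1
python3 -m inch '[{"dx":-0.17,"dy":0.02,"dz":0,"rx":0,"ry":0,"rz":0},{"dx":-0.17,"dy":0.02,"dz":0,"rx":0,"ry":0,"rz":0},{"dx":-0.17,"dy":0.02,"dz":0,"rx":0,"ry":0,"rz":0},{"dx":-0.17,"dy":0.02,"dz":0,"rx":0,"ry":0,"rz":0},{"dx":-0.17,"dy":0.02,"dz":0,"rx":0,"ry":0,"rz":0}]' -1; python3 to.py 14 -66 446 14 -66 240
```

```text
time: 2.5
tool_pos: [0.4723, -0.0956, 0.4468]
tool_rot: [-0.0, 0.615, 0.789, 0.0]
contact_force: [0.6, 1.4, 0.8]
gripper_width: 0.002
grasp_force: 0.0
time: 3.0
tool_pos: [0.5207, -0.2218, 0.446]
tool_rot: [-0.001, 0.615, 0.788, 0.0]
contact_force: [-0.2, 0.1, -0.1]
gripper_width: 0.001
grasp_force: 0.0
t 3.0 chest-frame tcp mm [  9.1 -60.2 446. ] F [-0.2  0.1 -0.1] rot [-0.001 -0.001 -0.001]
[-0.0073  0.0062  0.    ]
[-0.0078  0.0066  0.2575]
```

```bash

python3 -m inch '[{"dx":-0.007,"dy":0.006,"dz":0.05,"rx":0,"ry":0,"rz":0},{"dx":-0.007,"dy":0.006,"dz":0.1,"rx":0,"ry":0,"rz":0},{"dx":-0.007,"dy":0.006,"dz":0.15,"rx":0,"ry":0,"rz":0},{"dx":-0.007,"dy":0.006,"dz":0.2,"rx":0,"ry":0,"rz":0},{"dx":-0.007,"dy":0.006,"dz":0.25,"rx":0,"ry":0,"rz":0}]' -1
python3 -m inch '[{"dx":0,"dy":0,"dz":0.03,"rx":0,"ry":0,"rz":0},{"dx":0,"dy":0,"dz":0.06,"rx":0,"ry":0,"rz":0},{"dx":0,"dy":0,"dz":0.06,"rx":0,"ry":0,"rz":0}]' -1
python3 to.py 14 -66 172 18 -66 160 22 -66 150 26 -66 142 27 -66 138
python3 - <<'E'
from plant import optics
import cv2
cv2.imwrite("pics/w1.png",cv2.resize(optics.grab_frame("scene")[80:260,120:360,::-1],None,fx=3,fy=3))
E
```

```text
time: 3.5
tool_pos: [0.5267, -0.2239, 0.2465]
tool_rot: [0.001, 0.614, 0.789, 0.0]
contact_force: [1.0, -0.5, 0.2]
gripper_width: 0.0
grasp_force: 0.0
time: 3.8
tool_pos: [0.5247, -0.2229, 0.1954]
tool_rot: [-0.004, 0.614, 0.789, -0.0]
contact_force: [-1.0, -0.2, 0.0]
gripper_width: -0.001
grasp_force: 0.0
t 3.8 chest-frame tcp mm [ 12.6 -62.2 195.4] F [-1.  -0.2  0. ] rot [-0.003 -0.003  0.001]
[-0.0049  0.0019  0.0292]
[-0.005   0.007   0.0441]
[-0.0051  0.012   0.0566]
[-0.0051  0.0171  0.0666]
[-0.0052  0.0183  0.0716]
```

View pics/w1.png

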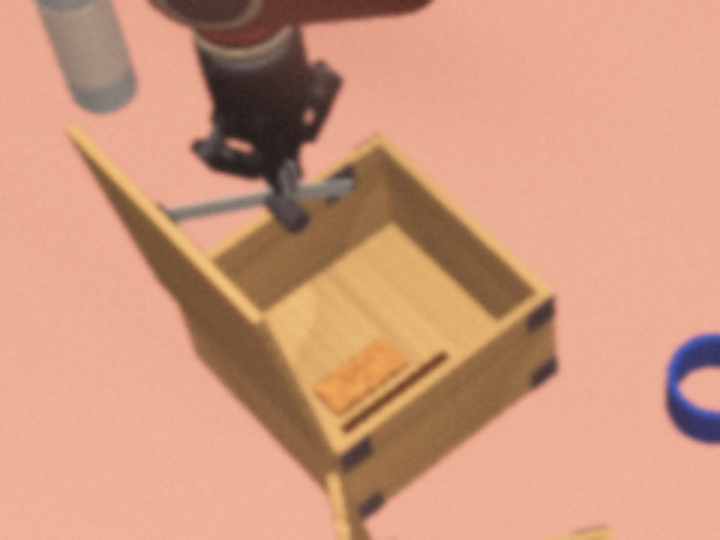

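The crop shows the closed fingertips (about 288,175) just above the dark knob (290,210), with the linkage clear of the lid. I press along the arc.

```bash

python3 -m inch '[{"dx":-0.002,"dy":0.002,"dz":0.029,"rx":0,"ry":0,"rz":0},{"dx":-0.002,"dy":0.007,"dz":0.044,"rx":0,"ry":0,"rz":0},{"dx":-0.002,"dy":0.012,"dz":0.057,"rx":0,"ry":0,"rz":0},{"dx":-0.002,"dy":0.016,"dz":0.067,"rx":0,"ry":0,"rz":0},{"dx":-0.002,"dy":0.017,"dz":0.07,"rx":0,"ry":0,"rz":0}]' -1
python3 to.py 27 -65 139 27 -65 300
python3 - <<'E'
from plant import optics
import cv2
cv2.imwrite("pics/w2.png",cv2.resize(optics.grab_frame("scene")[80:260,120:360,::-1],None,fx=3,fy=3))
E
```

```text
time: 4.35
tool_pos: [0.543, -0.2238, 0.1458]
tool_rot: [0.003, 0.614, 0.789, 0.001]
contact_force: [4.1, 1.3, 5.4]
gripper_width: -0.001
grasp_force: 2.6
t 4.35 chest-frame tcp mm [ 30.1 -67.6 145.8] F [4.1 1.3 5.4] rot [0.003 0.002 0.   ]
[ 0.0033 -0.004   0.0085]
[ 0.0027 -0.003  -0.1928]
```

View pics/w2.png

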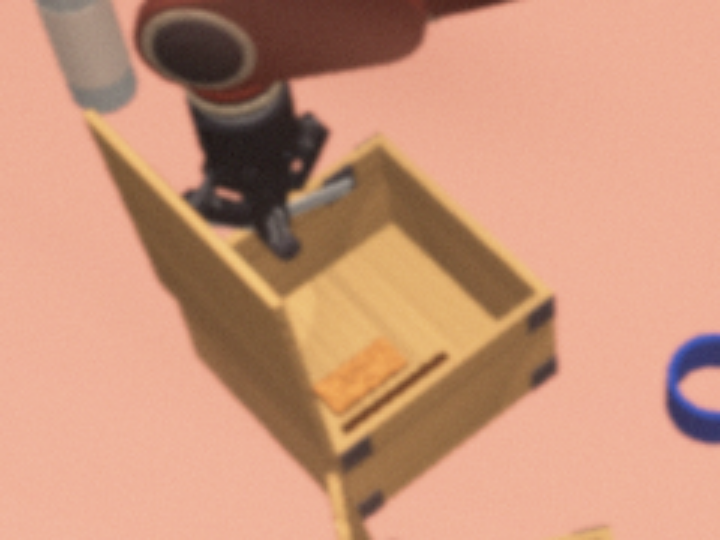

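Knob at (285,240) is pressed well down, and the lid has come slightly forward. A little more stroke, then back off upward.

```bash

python3 -m inch '[{"dx":0.002,"dy":-0.003,"dz":0.006,"rx":0,"ry":0,"rz":0},{"dx":0.002,"dy":-0.003,"dz":0.009,"rx":0,"ry":0,"rz":0},{"dx":0.002,"dy":-0.003,"dz":0.009,"rx":0,"ry":0,"rz":0}]' -1
python3 to.py 
python3 -m inch '[{"dx":0,"dy":-0.003,"dz":-0.04,"rx":0,"ry":0,"rz":0},{"dx":0,"dy":-0.02,"dz":-0.1,"rx":0,"ry":0,"rz":0},{"dx":0,"dy":-0.04,"dz":-0.16,"rx":0,"ry":0,"rz":0},{"dx":0,"dy":-0.04,"dz":-0.22,"rx":0,"ry":0,"rz":0},{"dx":0,"dy":-0.04,"dz":-0.28,"rx":0,"ry":0,"rz":0}]' -1
python3 to.py 0 0 440 190 0 440
python3 - <<'E'
from plant import optics
import cv2
cv2.imwrite("pics/w3.png",cv2.resize(optics.grab_frame("top")[60:310,350:560,::-1],None,fx=2.4,fy=2.4))
E
```

```text
time: 4.7
tool_pos: [0.5386, -0.2233, 0.1375]
tool_rot: [0.001, 0.615, 0.789, 0.0]
contact_force: [2.5, -1.6, 4.6]
gripper_width: 0.001
grasp_force: 2.3
t 4.7 chest-frame tcp mm [ 26.  -66.  137.5] F [ 2.5 -1.6  4.6] rot [ 0.001  0.001 -0.   ]
time: 5.2
tool_pos: [0.5049, -0.2306, 0.3608]
tool_rot: [-0.002, 0.615, 0.788, -0.001]
contact_force: [1.2, -0.3, 0.2]
gripper_width: 0.001
grasp_force: 0.0
t 5.2 chest-frame tcp mm [ -8.5 -64.8 360.8] F [ 1.2 -0.3  0.2] rot [-0.002 -0.001 -0.001]
[ 0.0812  0.0101 -0.0989]
[ 0.0816  0.2476 -0.0997]
```

View pics/w3.png

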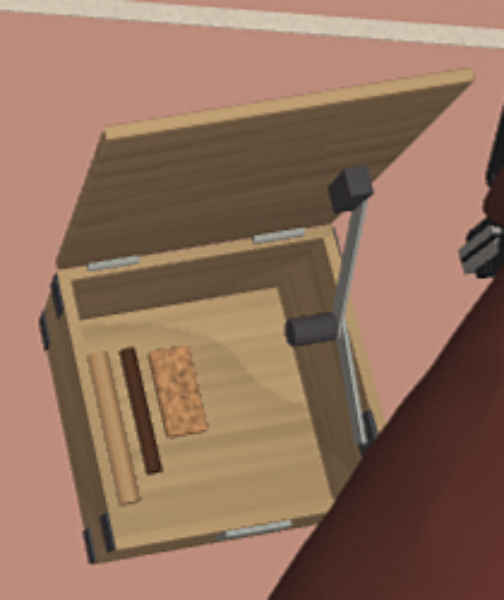

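The stay is broken (knob at about (312,330), links folded) and the lid is still upright. Next I go over and behind the lid.

```bash

python3 -m inch '[{"dx":0.04,"dy":0.01,"dz":-0.05,"rx":0,"ry":0,"rz":0},{"dx":0.08,"dy":0.02,"dz":-0.1,"rx":0,"ry":0,"rz":0},{"dx":0.08,"dy":0.08,"dz":-0.1,"rx":0,"ry":0,"rz":0},{"dx":0.08,"dy":0.14,"dz":-0.1,"rx":0,"ry":0,"rz":0},{"dx":0.08,"dy":0.2,"dz":-0.1,"rx":0,"ry":0,"rz":0}]' -1
python3 -m inch '[{"dx":0,"dy":0.05,"dz":0,"rx":0,"ry":0,"rz":0},{"dx":0,"dy":0.05,"dz":0,"rx":0,"ry":0,"rz":0},{"dx":0,"dy":0.05,"dz":0,"rx":0,"ry":0,"rz":0}]' -1
python3 to.py 190 0 440 190 0 312
```

```text
time: 5.75
tool_pos: [0.6468, -0.129, 0.4398]
tool_rot: [-0.001, 0.615, 0.789, -0.001]
contact_force: [-0.8, -1.2, 0.2]
gripper_width: 0.003
grasp_force: 0.0
time: 6.05
tool_pos: [0.6849, -0.1197, 0.4371]
tool_rot: [-0.003, 0.614, 0.789, -0.002]
contact_force: [0.6, 0.1, 0.0]
gripper_width: -0.004
grasp_force: 0.0
t 6.05 chest-frame tcp mm [193.2  -1.4 437.1] F [0.6 0.1 0. ] rot [-0.004 -0.001 -0.   ]
[ 0.0017 -0.0041 -0.0036]
[ 0.0014 -0.0032  0.1564]
```

```bash

python3 -m inch '[{"dx":0,"dy":0,"dz":0.05,"rx":0,"ry":0,"rz":0},{"dx":0,"dy":0,"dz":0.1,"rx":0,"ry":0,"rz":0},{"dx":0,"dy":0,"dz":0.155,"rx":0,"ry":0,"rz":0},{"dx":0,"dy":0,"dz":0.155,"rx":0,"ry":0,"rz":0}]' -1
python3 to.py 150 0 312 135 0 312 100 0 310
python3 - <<'E'
from plant import optics
import cv2
cv2.imwrite("pics/w4.png",cv2.resize(optics.grab_frame("scene")[40:300,60:400,::-1],None,fx=2.2,fy=2.2))
E
```

```text
time: 6.45
tool_pos: [0.6802, -0.1195, 0.3073]
tool_rot: [-0.007, 0.615, 0.788, -0.003]
contact_force: [-0.5, 0.1, -1.8]
gripper_width: -0.001
grasp_force: 0.0
t 6.45 chest-frame tcp mm [ 1.887e+02 -1.000e-01  3.073e+02] F [-0.5  0.1 -1.8] rot [-0.009 -0.005 -0.001]
[ 0.0001 -0.0485 -0.0052]
[ 0.     -0.0672 -0.005 ]
[-1.000e-04 -1.109e-01 -1.900e-03]
```

View pics/w4.png

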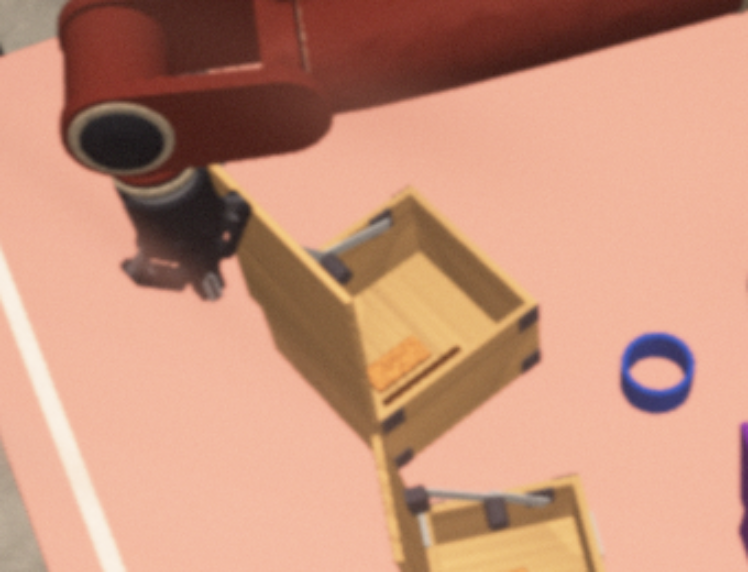

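Fingertips (210,290) are behind the lid's outer face and the forearm is above its edge, all clear. I'll compute the lowering arc.

```bash

cat > arc.py <<'E'
import sys,subprocess
from math import *
a=[]
for t in sys.argv[1:]:
    t=float(t);r=190;a+=[110-r*cos(t)+9*sin(t)+14.5,0,120+r*sin(t)+9*cos(t)]
subprocess.run(["python3","to.py",*map(str,a)])
E
python3 -m inch '[{"dx":0,"dy":-0.02,"dz":-0.008,"rx":0,"ry":0,"rz":0},{"dx":0,"dy":-0.04,"dz":-0.01,"rx":0,"ry":0,"rz":0},{"dx":0,"dy":-0.055,"dz":-0.01,"rx":0,"ry":0,"rz":0},{"dx":0,"dy":-0.07,"dz":-0.01,"rx":0,"ry":0,"rz":0},{"dx":0,"dy":-0.07,"dz":-0.01,"rx":0,"ry":0,"rz":0}]' -1
python3 arc.py 1.5 1.42 1.34 1.26 1.18
```

```text
time: 7.0
tool_pos: [0.63, -0.1341, 0.3263]
tool_rot: [0.001, 0.615, 0.789, 0.0]
contact_force: [-0.5, 0.7, 0.5]
gripper_width: 0.002
grasp_force: 0.0
t 7.0 chest-frame tcp mm [136.5  -1.9 326.3] F [-0.5  0.7  0.5] rot [ 0.001  0.001 -0.001]
[ 0.0024 -0.0206  0.0201]
[ 0.0023 -0.0396  0.0212]
[ 0.0023 -0.0584  0.0239]
[ 0.0023 -0.0769  0.0281]
[ 0.0023 -0.0951  0.0337]
```

```bash

python3 -m inch '[{"dx":0.002,"dy":-0.01,"dz":0.015,"rx":0,"ry":0,"rz":0},{"dx":0.002,"dy":-0.025,"dz":0.02,"rx":0,"ry":0,"rz":0},{"dx":0.002,"dy":-0.04,"dz":0.021,"rx":0,"ry":0,"rz":0},{"dx":0.002,"dy":-0.058,"dz":0.024,"rx":0,"ry":0,"rz":0},{"dx":0.002,"dy":-0.077,"dz":0.028,"rx":0,"ry":0,"rz":0}]' -1
python3 arc.py 1.18 1.1 1.02 .94 .86
```

```text
time: 7.5
tool_pos: [0.5705, -0.1471, 0.3022]
tool_rot: [0.001, 0.614, 0.789, 0.0]
contact_force: [1.8, 0.0, -0.6]
gripper_width: 0.002
grasp_force: 0.8
t 7.5 chest-frame tcp mm [7.560e+01 1.000e-01 3.022e+02] F [ 1.8  0.  -0.6] rot [ 0.001  0.    -0.   ]
[-0.0001 -0.019   0.0038]
[-0.0001 -0.0366  0.0109]
[-0.0001 -0.0537  0.0194]
[-0.0001 -0.07    0.0292]
[-0.0001 -0.0854  0.0403]
```

```bash

python3 -m inch '[{"dx":0,"dy":-0.019,"dz":0.004,"rx":0,"ry":0,"rz":0},{"dx":0,"dy":-0.037,"dz":0.011,"rx":0,"ry":0,"rz":0},{"dx":0,"dy":-0.054,"dz":0.02,"rx":0,"ry":0,"rz":0},{"dx":0,"dy":-0.07,"dz":0.03,"rx":0,"ry":0,"rz":0},{"dx":0,"dy":-0.086,"dz":0.041,"rx":0,"ry":0,"rz":0}]' -1
python3 arc.py .8 .72 .64 .56 .48
python3 - <<'E'
from plant import optics
import cv2
cv2.imwrite("pics/w5.png",cv2.resize(optics.grab_frame("scene")[40:300,60:400,::-1],None,fx=2.2,fy=2.2))
E
```

```text
time: 8.0
tool_pos: [0.5037, -0.1642, 0.2699]
tool_rot: [0.001, 0.615, 0.789, 0.0]
contact_force: [0.2, -0.8, 1.0]
gripper_width: 0.001
grasp_force: 0.6
t 8.0 chest-frame tcp mm [ 6.600e+00 -2.000e-01  2.699e+02] F [ 0.2 -0.8  1. ] rot [ 0.001  0.001 -0.   ]
[ 0.0002 -0.0101  0.0092]
[ 0.0002 -0.0239  0.0223]
[ 0.0002 -0.0365  0.0365]
[ 0.0003 -0.048   0.0517]
[ 0.0003 -0.0583  0.0677]
```

View pics/w5.png

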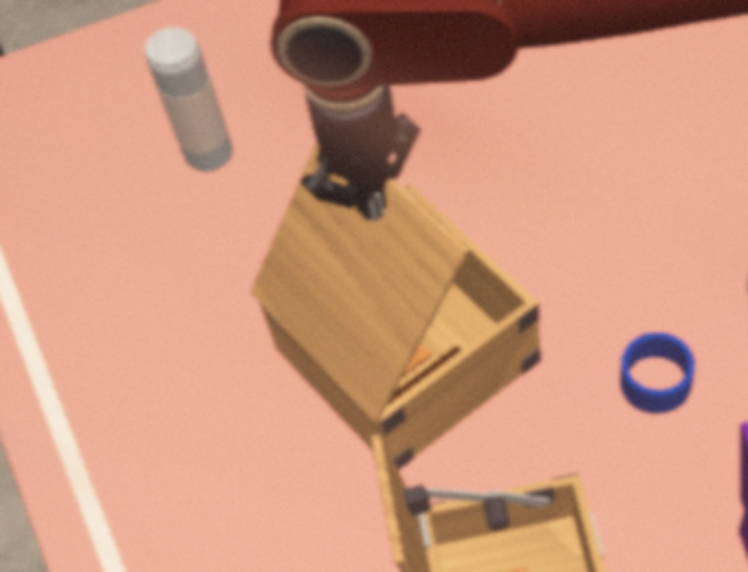

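The lid is about half lowered, with the fingertips at (372,208) on its outer face. I continue along the arc.

```bash

python3 -m inch '[{"dx":0,"dy":-0.01,"dz":0.009,"rx":0,"ry":0,"rz":0},{"dx":0,"dy":-0.024,"dz":0.022,"rx":0,"ry":0,"rz":0},{"dx":0,"dy":-0.036,"dz":0.036,"rx":0,"ry":0,"rz":0},{"dx":0,"dy":-0.048,"dz":0.052,"rx":0,"ry":0,"rz":0},{"dx":0,"dy":-0.058,"dz":0.068,"rx":0,"ry":0,"rz":0}]' -1
python3 arc.py .44 .36 .28 .2 .12
```

```text
time: 8.55
tool_pos: [0.4588, -0.1755, 0.2147]
tool_rot: [0.001, 0.615, 0.789, -0.0]
contact_force: [-0.2, -0.4, 1.5]
gripper_width: -0.001
grasp_force: 0.6
t 8.55 chest-frame tcp mm [-3.970e+01 -1.000e-01  2.147e+02] F [-0.2 -0.4  1.5] rot [ 0.001  0.001 -0.   ]
[ 0.0002 -0.0049  0.0071]
[ 0.0002 -0.0131  0.0242]
[ 0.0002 -0.02    0.0419]
[ 0.0002 -0.0254  0.0602]
[ 0.0002 -0.0293  0.0788]
```

```bash

python3 -m inch '[{"dx":0,"dy":-0.005,"dz":0.008,"rx":0,"ry":0,"rz":0},{"dx":0,"dy":-0.013,"dz":0.024,"rx":0,"ry":0,"rz":0},{"dx":0,"dy":-0.02,"dz":0.042,"rx":0,"ry":0,"rz":0},{"dx":0,"dy":-0.025,"dz":0.06,"rx":0,"ry":0,"rz":0},{"dx":0,"dy":-0.029,"dz":0.079,"rx":0,"ry":0,"rz":0}]' -1
python3 arc.py .1 .06 .03 0 -.02
```

```text
time: 9.05
tool_pos: [0.436, -0.1811, 0.1501]
tool_rot: [0.0, 0.615, 0.789, -0.0]
contact_force: [1.1, -1.1, 1.1]
gripper_width: 0.004
grasp_force: 0.7
t 9.05 chest-frame tcp mm [-6.310e+01  1.000e-01  1.501e+02] F [ 1.1 -1.1  1.1] rot [-0.  0. -0.]
[-0.0001 -0.0007  0.0027]
[-0.0001 -0.0019  0.0122]
[-0.0001 -0.0025  0.0193]
[-0.0001 -0.003   0.0264]
[-0.0001 -0.0032  0.0311]
```

```bash

python3 -m inch '[{"dx":0,"dy":-0.001,"dz":0.007,"rx":0,"ry":0,"rz":0},{"dx":0,"dy":-0.002,"dz":0.014,"rx":0,"ry":0,"rz":0},{"dx":0,"dy":-0.002,"dz":0.02,"rx":0,"ry":0,"rz":0},{"dx":0,"dy":-0.003,"dz":0.025,"rx":0,"ry":0,"rz":0},{"dx":0,"dy":-0.003,"dz":0.027,"rx":0,"ry":0,"rz":0}]' -1
python3 arc.py 0
```

```text
time: 9.55
tool_pos: [0.4341, -0.1814, 0.1295]
tool_rot: [0.0, 0.615, 0.789, 0.0]
contact_force: [0.3, 1.0, 1.9]
gripper_width: 0.0
grasp_force: 0.3
t 9.55 chest-frame tcp mm [-65.    0.3 129.5] F [0.3 1.  1.9] rot [ 0. -0. -0.]
[-0.0004 -0.0006  0.0006]
```

Just about shut; I press 2–3 mm more to confirm the stop.

```bash

python3 -m inch '[{"dx":0,"dy":0,"dz":0.002,"rx":0,"ry":0,"rz":0},{"dx":0,"dy":0,"dz":0.003,"rx":0,"ry":0,"rz":0},{"dx":0,"dy":0,"dz":0.003,"rx":0,"ry":0,"rz":0}]' -1
python3 -m inch '[{"dx":0,"dy":0,"dz":-0.02,"rx":0,"ry":0,"rz":0},{"dx":0,"dy":0,"dz":-0.06,"rx":0,"ry":0,"rz":0},{"dx":0,"dy":0,"dz":-0.12,"rx":0,"ry":0,"rz":0},{"dx":0,"dy":0,"dz":-0.18,"rx":0,"ry":0,"rz":0},{"dx":0,"dy":0,"dz":-0.24,"rx":0,"ry":0,"rz":0}]' -1
python3 -m inch '[{"dx":0,"dy":0,"dz":0,"rx":0,"ry":0,"rz":0},{"dx":0,"dy":0,"dz":0,"rx":0,"ry":0,"rz":0},{"dx":0,"dy":0,"dz":0,"rx":0,"ry":0,"rz":0}]' -1
python3 - <<'E'
from plant import optics
import cv2
cv2.imwrite("pics/w6.png",cv2.resize(optics.grab_frame("scene")[80:340,100:440,::-1],None,fx=2.2,fy=2.2))
E
```

```text
time: 9.85
tool_pos: [0.4342, -0.1814, 0.129]
tool_rot: [-0.0, 0.615, 0.789, -0.0]
contact_force: [-3.5, 2.6, 7.5]
gripper_width: -0.006
grasp_force: 3.9
time: 10.35
tool_pos: [0.4338, -0.1812, 0.3213]
tool_rot: [0.0, 0.615, 0.789, 0.0]
contact_force: [0.3, -1.6, -0.5]
gripper_width: -0.003
grasp_force: 0.0
time: 10.65
tool_pos: [0.4336, -0.1811, 0.3178]
tool_rot: [-0.001, 0.615, 0.789, -0.0]
contact_force: [0.5, -0.2, 0.1]
gripper_width: -0.001
grasp_force: 0.0
```

View pics/w6.png

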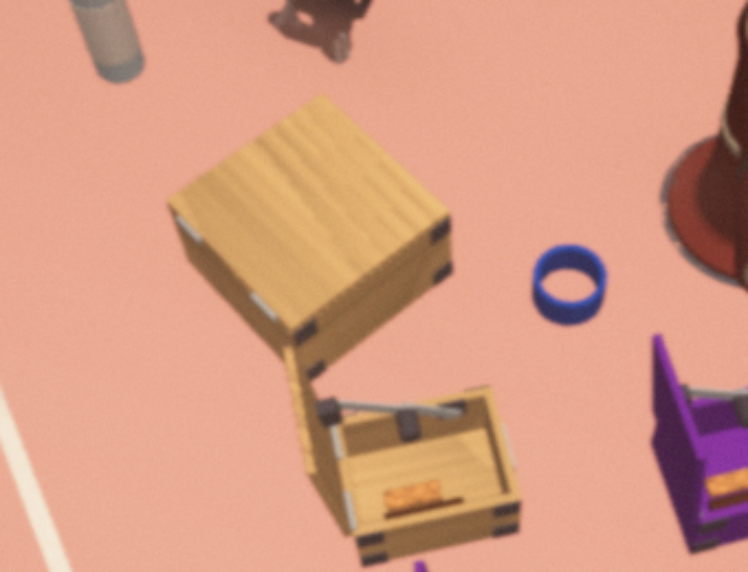

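The larger chest (310,215) is fully shut, the small chest's lid (305,410) is still open, and the gripper is clear.

```bash
python3 -c "
from plant import ticket
print(ticket.job_done())"
```

```text
the job is handed in; nothing more can be done
None
```

The larger chest is shut after its stay was broken and the lid lowered gently; the smaller chest's lid is still open, the robot is clear of everything, and I handed the job in about 11 s into the 58 s limit; no verdict came back.

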